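# Angle the long ruler out of the half-open drawer and hold it over the cutting mat

### The arm

A 7-joint arm with a two-finger parallel gripper is mounted at the origin on the work surface. World frame = base frame: x ahead of the robot, y to its left, z up, the work surface at z = 0. Lengths are in m, angles in rad, forces in N, time in s.
With the tool pointing down it reaches from about 0.425 to 0.925 m from the base axis. Payload 6.8 kg.
Tool frame: the origin (TCP) lies at the very end of the fingers, on their centre line; the grasp point (between the pads) lies bot.grip_point_offset behind it (bot.grip_point_offset is the distance from the TCP to the grasp point, in m); z points along the fingers, y is the line along which they close (so a half turn about z gives the same grasp; the last joint's range is limited). The gripper opens to 85 mm and grips with 20 to 120 N. Pads are 22 mm wide; open, the fingers measure 114 mm over their backs; the gripper's body (76 mm by 85 mm) begins 54 mm behind the grasp point. The pads swing forward as they close: fully open they stand 13 mm farther back than shut.
Start: joints at [-1.271, 0.477, 0.022, 1.555, -0.011, 1.109, -0.083], TCP at [0.268, 0.62, 0.231] pointing down, gripper open.
Joint ranges: [-2.96, 2.96], [-0.34, 2.1], [-1.41, 1.46], [0.24, 2.44], [-1.37, 4.51], [0.17, 1.92], [-2.96, 2.96]. Speed limits (rad/s): [2.39, 2.39, 3.14, 3.14, 3.14, 3.14, 3.14].

### API

Orientations are given as a unit quaternion [w, x, y, z].
In Python, from station import bot, imaging gives the robot as it stands. The module is installed in compiled form; this text tells all that it offers.
- The arm moves only by the tool carry_out, never from a script. Its argument "targets" is one flat list of numbers, 5 for each row, row after row: the closure in counts, from 0 (fully open) to 255 (shut), then the shift along the world's x, y, z in mm, then the turn about the world's z in degrees. A call has 1 to 20 rows; each row shifts and turns the commanded pose from where the row before left it; what a row does not reach is not made up. A row lasts 1/10 s, in which the tool goes at most 50 mm and 8.59 degrees, less where a joint would pass 70% of its speed; a pose out of reach is approached as far as the arm can. A call is refused whole if a number of a shift passes 50 or a number of a turn 8.59, either way. A call with a gripper value outside its range is refused whole. The fingers move at their own pace and stop on an object; "newtons" is the grip in N (left out, the last holds). Time passes only in rows, so rows that do not move let the fingers close. It gives the time, the measured TCP pose, the force, the opening and the grip force at its end, in the units of the state.
- bot.get_obs(): the state, without advancing time (a new reading comes with each control period).
- imaging.read_camera(name): name is "side" or "top" or "wrist"; returns a dict with "frame" (400x640x3 uint8, red, green, blue), "fov_y" (degrees; the focal length in pixels is half the picture's height over the tangent of half this angle, whatever the lens; pixels are square), "cx", "cy" (the principal point, pixels), "pose" (4x4, takes a point from camera to world coordinates); the wrist camera has in their place "tool_from_camera" (4x4, takes a point from camera to tool coordinates, whose origin is the TCP and whose axes are the flange's). Camera axes: x right, y up, looking along -z (the intrinsics and any distortion apply to the point x, -y, -z); pixel columns grow to the right and rows downward; lengths in m; the calibration is good to about 2 mm. A picture is of the moment at which its call begins: read the wrist's pose just before it. There is no depth.
- bot.hand_in(): hands the job in; it is judged then, once.
The state is a dict: "t": time; "q": joint angles; "joint_vel": joint speeds; "joint_torque": joint torques, N m; "eef_pos": TCP position; "tool_rot": TCP orientation; "contact_force": force on the tool from outside, world axes, zero at the start; "torque": the same for the moment, N m; "gripper_width": opening from 0.0 (shut) to 1.0 (fully open); "grasp_force": force on a finger pad.
Only numpy, scipy, OpenCV 4.12 (cv2) and the standard library are available. Lean on these libraries where they do the work, as an engineer would, in place of code of your own. Each camera call takes 0.05 s, during which the arm holds its last target. There are 200 camera calls.

### The job

Take the long wooden ruler out of the drawer, which opens only part of the way: lift its front end and draw the ruler out at a slant, without jamming it against the drawer unit. Then bring it over the sheet on the green cutting mat and finish while still holding it there, level, along the sheet's long side and centred on it, about a hand's breadth above the paper, ready to be laid down for trimming. Leave the drawer open, the other things in it inside, and everything on the desk where it stands.

Things in the scene. Friction and masses are not known exactly. Their poses are not given: they have to be found in the camera images.
- ruler: Long flat wooden ruler, light, black graduations, 310 x 38 x 6 mm, 40 to 75 g, lying on the drawer floor, some 130 mm in view, the rest under the unit's top. Origin: centre of its underside; x along its length to the hidden tail, y across, z up. Within 3 degrees of the drawer's length, left, middle or right in it; at least 25 mm free beside both long edges.
- ruler_front (a point): Middle of the ruler's front end (the visible end, nearest the drawer front; 155 mm from the ruler's origin along its -x), at half its thickness.
- ruler_tail (a point): Middle of the ruler's tail end (hidden under the unit's top at the start; 155 mm from the origin along +x), at half its thickness.
- drawer_unit: Cream two-drawer desk-top unit, fixed, 360 deep (its x) x 290 wide (y) x 192 mm high. Origin: centre of its underside; its front looks to its -x, front face at x = -180 mm. Top panel 10 mm thick, its underside 182 mm above the desk. Lower drawer shut; upper drawer's floor 107 mm above the desk. On its top at x 47 to 163 mm a fixed tissue box, 115 x 115 x 85 mm.
- unit_mouth (a point): Middle of the lower front edge of the unit's top panel: the upper edge of the opening that the ruler must pass under, 182 mm above the desk.
- drawer (a joint): Opening of the upper drawer (m): 0 shut, stop at 0.165, 0.145 to 0.160 at the start; slides along the unit's -x with 6 N friction. It is also the open length from the unit's front face to the inner face of the drawer front. Inside 350 x 260 mm, dark grey; above the drawer floor the sides rise 45 mm, the front 66 mm (14 mm thick).
- drawer_front_top (a point): Middle of the top edge of the open drawer's front, on its inner face, 173 mm above the desk.
- cutting_mat: Green cutting mat, 330 x 230 x 3 mm, fixed flat on the desk, with a white A4-size sheet of six badge blanks (297 x 190 mm) centred on it. Origin: centre of its underside, on the desk. x runs along its and the sheet's long side, z up.
- scissors: Office scissors with orange handles, 210 x 56 x 10 mm, in the drawer. Origin: on the underside at the pivot.
- short_ruler: Short blue plastic ruler, 165 x 30 x 4 mm, in the drawer (not the one wanted). Origin: centre of its underside.
- eraser: White eraser in a blue sleeve, 40 x 20 x 12 mm, in the drawer. Origin: centre of its underside.
- stapler: Small red and black stapler, 60 x 24 x 29 mm, in the drawer. Origin: centre of its underside.
- mug: Blue mug, 80 mm across, 95 mm high, on the desk beyond the mat. Origin: centre of its underside.
- pen_cup: Dark grey pen cup with four pens, 80 mm across, 160 mm high with the pens, on the desk. Origin: centre of its underside.
- sanitizer: Clear hand-gel bottle, 56 mm across, 140 mm high, on the desk. Origin: centre of its underside.
There are look-alikes about, which are no part of the job. What is shaped like the stapler but turquoise or yellow is not meant.

How it is judged:
On the way, in this order (a step that is already met when the one before it is completed fails the run):
1. the ruler's front end is tilted up above the drawer front while its tail is still under the unit's top (z of ruler_front in the frame of drawer_unit above 0.176 m and x of ruler_tail in the frame of drawer_unit above -0.17 m and z of ruler_tail in the frame of drawer_unit below 0.18 m), for 0.1 s.
2. the ruler's tail has been drawn out from under the unit's top (x of ruler_tail in the frame of drawer_unit below -0.185 m), for 0.1 s.
At the end, for the whole second after the job is handed in: The ruler rests in the fingers, touching nothing else: centre within 50 mm of the mat's centre (from above), underside 50 to 180 mm above the desk, level and along the mat's long side within 0.17 rad. Drawer over 0.10 m open, the other four things in it; desk things within 40 mm of their places (horizontal distance between ruler and cutting_mat below 0.05 m and height (world z) of ruler between 0.05 and 0.18 m and angle between ruler's own z axis and vertical below 0.17 rad and angle between the x axis of ruler and the x axis of cutting_mat, either way round below 0.17 rad and contact force between ruler and the fingers above 1 N and linear speed of ruler below 0.03 m/s and contact force between ruler and drawer_unit below 0.1 N and contact force between ruler and cutting_mat below 0.1 N and contact force between ruler and mug below 0.1 N and contact force between ruler and pen_cup below 0.1 N and contact force between ruler and sanitizer below 0.1 N and value of joint drawer above 0.1 m and z of scissors in the frame of drawer_unit between 0.09 and 0.15 m and z of short_ruler in the frame of drawer_unit between 0.09 and 0.15 m and z of eraser in the frame of drawer_unit between 0.09 and 0.15 m and z of stapler in the frame of drawer_unit between 0.09 and 0.15 m and distance of each of mug, pen_cup, sanitizer from where it was at the start of the episode below 0.04 m); the arm keeps its last pose, push and grip.
It fails at once if the ruler, its front end raised, is jammed against the drawer unit (more than 15 N) (contact force between ruler and drawer_unit above 15 N and z of ruler_front in the frame of drawer_unit above 0.14 m).
It fails at once if the drawer is pushed in to less than 0.10 m open (value of joint drawer below 0.1 m).
It fails at once if another thing is lifted out of the drawer (z of any of scissors, short_ruler, eraser, stapler in the frame of drawer_unit above 0.175 m).
It fails at once if a thing on the desk is shifted by more than 40 mm or knocked over (distance of any of mug, pen_cup, sanitizer from where it was at the start of the episode above 0.04 m or angle between any of mug, pen_cup, sanitizer's own z axis and vertical above 0.5 rad).
It also fails if it takes over 48 s, if anything falls off the work surface, if the arm or the gripper's body presses on something with over 40 N, if the wrist force passes 120 N, or if a joint passes its speed limit or range.

## Working session

There is one attempt and no reset: what is moved stays moved. The work goes in short steps, Python scripts to look and compute and a tool call to move; the robot and the scene stay as the last step left them, time stands still between calls to the robot, and variables do not carry over. Pictures are saved under pics/ and viewed, at most 10 in all, crops included, and the job is handed in when it is done.

Besides the shell and the picture viewer there is one more tool, called by a JSON object that holds its "name" and its "arguments", one argument or row to a line. carry_out: Moves the arm, as the interface text tells. Its arguments: {"type":"object","properties":{"targets":{"type":"array","items":{"type":"number"}},"newtons":{"type":"number"}},"required":["targets"]}

```bash
mkdir -p pics
cat > h.py <<'E'
import numpy as np, cv2
from station import bot, imaging
def snap(n,f):
    c=imaging.read_camera(n); cv2.imwrite(f'pics/{f}.png',c['frame'][:,:,::-1]); np.save(f'pics/{f}.npy',c,allow_pickle=True); return c
def load(f): return np.load(f'pics/{f}.npy',allow_pickle=True).item()
def ray(c,u,v,T=None):
    T=c['pose'] if T is None else T
    f=200/np.tan(np.radians(c['fov_y'])/2)
    d=T[:3,:3]@np.array([(u-c['cx'])/f,-(v-c['cy'])/f,-1]); return T[:3,3],d
def onz(c,u,v,z,T=None):
    o,d=ray(c,u,v,T); return o+d*(z-o[2])/d[2]
def proj(c,p):
    T=c['pose'];f=200/np.tan(np.radians(c['fov_y'])/2)
    q=T[:3,:3].T@(np.array(p)-T[:3,3]); return c['cx']+f*q[0]/-q[2], c['cy']-f*q[1]/-q[2]
E
python3 - <<'E'
from h import *
for n in('top','side'):
    c=snap(n,n+'0'); print({k:v for k,v in c.items() if k!='frame'})
o=bot.get_obs(); print(o, bot.grip_point_offset)
E
```

```text
{'fov_y': 50.38837653178564, 'cx': 314.87749450919074, 'cy': 199.8243226381778, 'pose': array([[ 0.02033472,  0.98335384, -0.18055945,  0.38512684],
       [-0.99942317,  0.02490617,  0.02308704, -0.06877409],
       [ 0.02719977,  0.17998583,  0.98329308,  1.06170622],
       [ 0.        ,  0.        ,  0.        ,  1.        ]])}
{'fov_y': 57.09308199735365, 'cx': 319.9880939358244, 'cy': 199.84688790142127, 'pose': array([[-0.99487919,  0.07505992, -0.06768606,  0.4963684 ],
       [-0.10106254, -0.74756227,  0.65645793,  0.51616883],
       [-0.00132586,  0.65993686,  0.75131989,  0.82261879],
       [ 0.        ,  0.        ,  0.        ,  1.        ]])}
{'t': 0.1, 'q': array([-1.27112591,  0.47771083,  0.02236238,  1.55634315, -0.01150773,
        1.10931076, -0.08310571]), 'joint_vel': array([ 2.76564137e-04, -1.35247225e-03,  1.44087354e-05, -8.06208691e-04,
        7.36536741e-04,  2.37913958e-03,  1.64925803e-03]), 'joint_torque': array([ 4.32401212e-03, -5.97756243e+01,  1.61370177e+00, -2.81953382e+01,
        1.28669967e-02,  5.03908799e-03, -9.89369994e-06]), 'eef_pos': array([0.26748832, 0.61915736, 0.23043174]), 'tool_rot': array([-1.06502989e-04,  2.02478726e-01,  9.79286317e-01, -8.14910703e-04]), 'contact_force': array([-0.34245855,  0.49355543, -0.9380334 ]), 'torque': array([-0.01332393, -0.00298953,  0.01036381]), 'grasp_force': 0.0, 'gripper_width': 1.0012219363622332} 0.0187
```

View pics/top0.png

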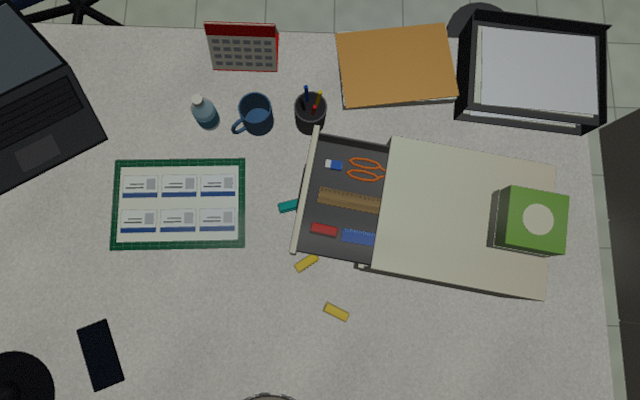

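View pics/side0.png

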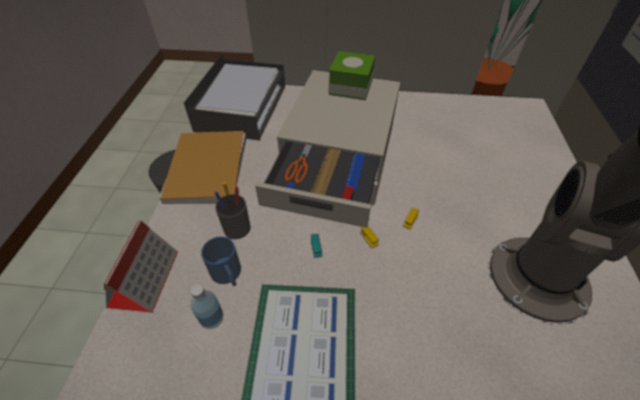

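The top view has +x up and +y to the left. The open drawer is at about (340,195) and points left, and the mat is at (178,203). Two things in the drawer are ruler-shaped: the brown wooden strip at (350,199) and the blue short ruler at (358,236). The wooden one, with its tail running under the top, fits the description. The turquoise and yellow blocks on the desk are decoys.

Run:
```python
from h import *
c=load('top0'); im=c['frame']; hsv=cv2.cvtColor(im,cv2.COLOR_RGB2HSV)
def big(m):
    cs,_=cv2.findContours(m,cv2.RETR_EXTERNAL,cv2.CHAIN_APPROX_NONE); return max(cs,key=cv2.contourArea).reshape(-1,2)
def rect(cn,z):
    p=np.array([onz(c,u,v,z)[:2] for u,v in cn]); r=cv2.minAreaRect((p*1000).astype(np.float32)); return r,cv2.boxPoints(r)
# ruler
m=np.zeros(im.shape[:2],np.uint8); roi=(slice(170,225),slice(305,390))
m[roi]=cv2.inRange(hsv,(8,70,50),(25,255,255))[roi]; m[168:186,335:390]=0
rc=big(m); print('ruler',rect(rc,.113))
g=cv2.inRange(hsv,(60,80,30),(90,255,255)); g[:,:100]=0; g[:,260:]=0
mc=big(g); r,b=rect(mc,.003); print('mat',r,b)
# cream top and drawer front
cr=cv2.inRange(hsv,(15,15,120),(40,90,255)); print(hsv[200,430],hsv[200,302],hsv[330,450])
vis=im[110:310,260:400].copy(); 
cv2.imwrite('pics/crop.png',cv2.resize(vis,None,fx=4,fy=3.0*4/3.0,interpolation=cv2.INTER_CUBIC)[:600,:, ::-1])
v2=im.copy(); cv2.drawContours(v2,[rc.reshape(-1,1,2)],-1,(255,0,0),1); cv2.imwrite('pics/crop.png',cv2.resize(v2[120:270,285:400],None,fx=4,fy=4,interpolation=cv2.INTER_CUBIC)[:,:,::-1])
# unit corners guessed from picture
for n,(u,v),z in [('topfrontL',(391,137),.192),('topfrontR',(373,269),.192),('topbackR',(544,299),.192),('dfrontTopL',(318,127),.173),('dfrontTopR',(292,252),.173),('pencup',(310,112),.1),('mug',(255,114),.09),('san',(202,105),.13)]:
    print(n,onz(c,u,v,z).round(3))
```

```text
ruler (((561.2800903320312, -168.14181518554688), (142.47642517089844, 38.689903259277344), 79.9329605102539), array([[ 529.7805 , -234.90173],
       [ 567.87476, -241.66473],
       [ 592.77966, -101.3819 ],
       [ 554.6854 ,  -94.6189 ]], dtype=float32))
mat ((563.103515625, 248.0986328125), (227.1342315673828, 327.1670837402344), 2.4750044345855713) [[442.57825  406.62534 ]
 [456.70642   79.763466]
 [683.6288    89.57193 ]
 [669.5006   416.4338  ]]
[ 32  24 158] [ 32  26 159] [ 26  12 145]
topfrontL [ 0.686 -0.25   0.192]
topfrontR [ 0.405 -0.21   0.192]
topbackR [ 0.353 -0.557  0.192]
dfrontTopL [ 0.711 -0.093  0.173]
dfrontTopR [ 0.437 -0.044  0.173]
pencup [ 0.775 -0.075  0.1  ]
mug [0.77  0.057 0.09 ]
san [0.772 0.174 0.13 ]
```

View pics/crop.png

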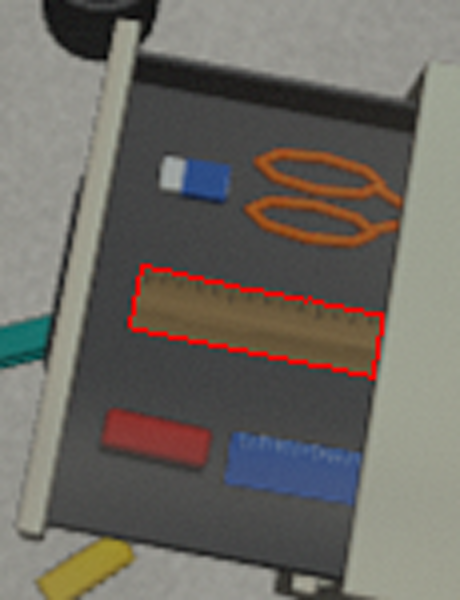

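The red outline follows the wooden ruler, with its graduations visible. The gaps to the eraser/scissors and to the stapler/blue ruler are clear. The arm can now go above the grasp point, about 35 mm behind the front end.

{"name": "carry_out", "arguments": {
  "targets": [93,15,-37.6,0,-3.83,93,15,-37.6,0,-3.83,93,15,-37.6,0,-3.83,93,15,-37.6,0,-3.83,93,15,-37.6,0,-3.83,93,15,-37.6,0,-3.83,93,15,-37.6,0,-3.83,93,15,-37.6,0,-3.83,93,15,-37.6,0,-3.83,93,15,-37.6,0,-3.83,93,15,-37.6,0,-3.83,93,15,-37.6,0,-3.83,93,15,-37.6,0,-3.83,93,15,-37.6,0,-3.83,93,15,-37.6,0,-3.83,93,15,-37.6,0,-3.83,93,15,-37.6,0,-3.83,93,15,-37.6,0,-3.83,93,15,-37.6,0,-3.83,93,15,-37.6,0,-3.83],
  "newtons": 20
}}

```text
t: 2.1
eef_pos: [0.5679, -0.1337, 0.231]
tool_rot: [-0.0, 0.767, 0.642, -0.0]
contact_force: [0.8, 0.0, 0.5]
gripper_width: 0.637
grasp_force: 0.0
```

{"name": "carry_out", "arguments": {
  "targets": [93,0,0,0,0,93,0,0,0,0,93,0,0,0,0]
}}

```text
t: 2.4
eef_pos: [0.5673, -0.131, 0.2308]
tool_rot: [-0.001, 0.765, 0.644, -0.0]
contact_force: [0.5, 0.3, -0.2]
gripper_width: 0.633
grasp_force: 0.0
```

```bash
cat >> h.py <<'E'
from scipy.spatial.transform import Rotation as R
def tool():
    o=bot.get_obs(); T=np.eye(4); T[:3,:3]=R.from_quat(o['tool_rot'],scalar_first=True).as_matrix(); T[:3,3]=o['eef_pos']; return T,o
E
python3 - <<'E'
from h import *
T,o=tool(); c=snap('wrist','w1'); W=T@c['tool_from_camera']; c['pose']=W; np.save('pics/w1.npy',c,allow_pickle=True)
print(o['t'],o['eef_pos'],o['gripper_width'],'finger line yaw',np.degrees(np.arctan2(T[1,1],T[0,1])))
im=c['frame']; hsv=cv2.cvtColor(im,cv2.COLOR_RGB2HSV); m=cv2.inRange(hsv,(8,70,40),(25,200,255))
cs,_=cv2.findContours(m,cv2.RETR_EXTERNAL,cv2.CHAIN_APPROX_NONE)
for cn in sorted(cs,key=cv2.contourArea)[-2:]:
    p=np.array([onz(c,u,v,.113)[:2] for u,v in cn.reshape(-1,2)])*1000; r=cv2.minAreaRect(p.astype(np.float32)); print(cn.mean((0,1)),cv2.contourArea(cn),r,cv2.boxPoints(r).round(1))
    cv2.drawContours(im,[cn],-1,(255,0,0),1)
cv2.imwrite('pics/w1.png',im[:,:,::-1])
E
```

```text
2.4 [ 0.56732445 -0.13095745  0.23083381] 0.6326927103602286 finger line yaw -9.861747895096364
[317.52620545 253.05450734] 8449.5 ((557.9843139648438, -197.51385498046875), (199.0821075439453, 39.529178619384766), 80.0389404296875) [[ 521.3 -292.1]
 [ 560.2 -299. ]
 [ 594.7 -102.9]
 [ 555.7  -96.1]]
[600.93287435 255.19104991] 16823.5 ((810.83203125, -249.0438995361328), (69.28044128417969, 232.0697784423828), 8.530962944030762) [[ 759.4 -139.4]
 [ 793.8 -368.9]
 [ 862.3 -358.7]
 [ 827.9 -129.2]]
```

View pics/w1.png

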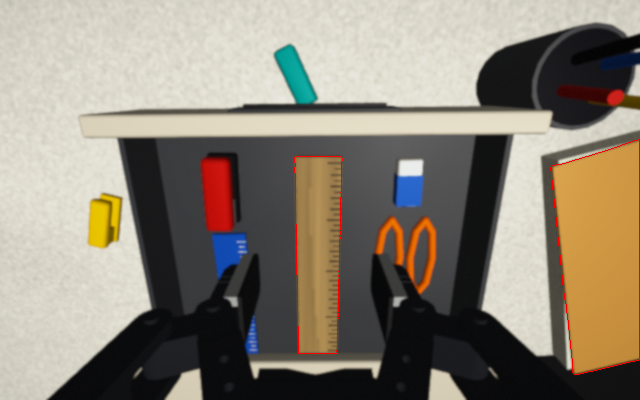

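The fingers straddle the ruler (front end at about (318,157), finger tips at (245,265) and (385,265)). Next comes a 2 mm sideways correction and the descent.

{"name": "carry_out", "arguments": {
  "targets": [93,2,-1,-15,0,93,0,0,-15,0,93,0,0,-15,0,93,0,0,-15,0,93,0,0,-15,0,93,0,0,-15,0,93,0,0,-15,0,93,0,0,-10,0,93,0,0,-5,0,93,0,0,0,0,93,0,0,0,0]
}}

```text
t: 3.55
eef_pos: [0.5701, -0.1335, 0.1117]
tool_rot: [0.0, 0.766, 0.643, 0.0]
contact_force: [-0.3, 0.5, -0.2]
gripper_width: 0.635
grasp_force: 0.0
```

{"name": "carry_out", "arguments": {
  "targets": [93,0,0,-2,0,93,0,0,0,0]
}}

```text
t: 3.75
eef_pos: [0.5699, -0.1333, 0.1096]
tool_rot: [0.0, 0.766, 0.643, 0.0]
contact_force: [0.5, 0.4, 0.0]
gripper_width: 0.63
grasp_force: 0.0
```

{"name": "carry_out", "arguments": {
  "targets": [93,0,0,-2,0,93,0,0,0,0]
}}

```text
t: 3.95
eef_pos: [0.5696, -0.1333, 0.1072]
tool_rot: [-0.0, 0.766, 0.643, 0.0]
contact_force: [0.3, -1.0, -0.3]
gripper_width: 0.634
grasp_force: 0.0
```

{"name": "carry_out", "arguments": {
  "targets": [93,0,0,-2,0,93,0,0,-2,0,93,0,0,0,0]
}}

```text
t: 4.25
eef_pos: [0.5697, -0.1333, 0.1033]
tool_rot: [-0.0, 0.766, 0.643, 0.0]
contact_force: [-0.9, 0.4, 1.9]
gripper_width: 0.632
grasp_force: 0.8
```

{"name": "carry_out", "arguments": {
  "targets": [125,0,0,0,0,135,0,0,0,0,145,0,0,0,0,160,0,0,0,0,255,0,0,0,0,255,0,0,0,0,255,0,0,0,0],
  "newtons": 20
}}

```text
t: 4.95
eef_pos: [0.5712, -0.1339, 0.1059]
tool_rot: [0.001, 0.766, 0.643, 0.001]
contact_force: [-4.1, 1.1, 21.1]
gripper_width: 0.441
grasp_force: 25.4
```

Gripped at 37 mm, the ruler's width. I'll lift a little and see whether it tilts in the pads.

{"name": "carry_out", "arguments": {
  "targets": [255,0,0,4,0,255,0,0,4,0,255,0,0,6,0,255,0,0,6,0,255,0,0,6,0,255,0,0,6,0,255,0,0,0,0]
}}

```text
t: 5.65
eef_pos: [0.5703, -0.1335, 0.1363]
tool_rot: [0.001, 0.766, 0.643, 0.001]
contact_force: [0.6, 0.4, 0.1]
gripper_width: 0.435
grasp_force: 20.3
```

Run:
```python
from h import *
T,o=tool(); print(o['eef_pos'],o['contact_force'],o['torque'])
s=snap('side','s2'); c=snap('wrist','w2')
a=cv2.resize(s['frame'][120:230,240:400],None,fx=3.75,fy=3.75,interpolation=cv2.INTER_CUBIC); b=c['frame'][100:290,20:620]
cv2.imwrite('pics/v2.png',np.vstack([a[:410],b])[:,:,::-1])
```

```text
[ 0.57029831 -0.13350888  0.13628665] [0.62171986 0.39487318 0.0902244 ] [ 0.00532366 -0.01674603 -0.00287101]
```

View pics/v2.png

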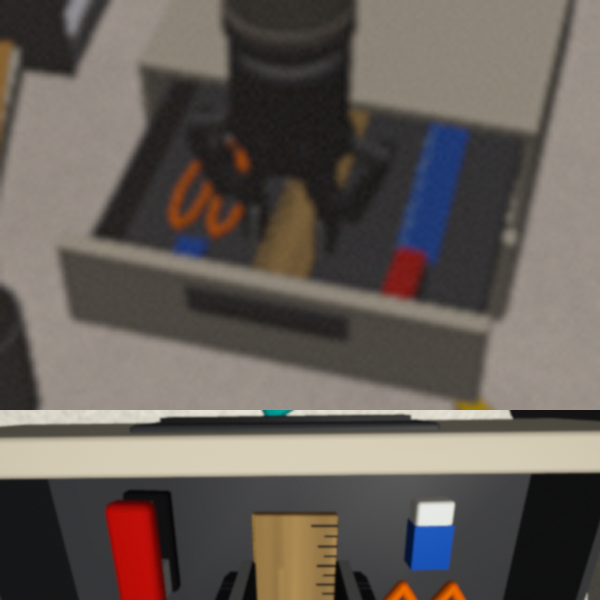

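Ruler held, its front now about 30 mm up; the side view can't settle the tilt. I'll lift to just below where a level ruler would meet the mouth, then measure the front end's height from the wrist picture.

{"name": "carry_out", "arguments": {
  "targets": [255,0,0,6,0,255,0,0,6,0,255,0,0,6,0,255,0,0,6,0,255,0,0,6,0,255,0,0,0,0]
}}

```text
t: 6.35
eef_pos: [0.5703, -0.1335, 0.1664]
tool_rot: [0.001, 0.766, 0.643, 0.001]
contact_force: [0.3, -0.1, 0.0]
gripper_width: 0.435
grasp_force: 20.3
```

```bash
cat > fr.py <<'E'
from h import *
import sys
T,o=tool(); c=snap('wrist',sys.argv[1]); c['pose']=T@c['tool_from_camera']
im=c['frame'].copy(); hsv=cv2.cvtColor(im,cv2.COLOR_RGB2HSV); m=cv2.inRange(hsv,(8,60,40),(28,210,255)); m[:,:200]=0; m[:,440:]=0
cs,_=cv2.findContours(m,cv2.RETR_EXTERNAL,cv2.CHAIN_APPROX_NONE); p=max(cs,key=cv2.contourArea).reshape(-1,2)
v0=p[:,1].min()
row=lambda v:(p[abs(p[:,1]-v)<=1][:,0].min(),p[abs(p[:,1]-v)<=1][:,0].max()+1)
f=200/np.tan(np.radians(c['fov_y'])/2)
print('eef',o['eef_pos'].round(4),'F',o['contact_force'].round(1),'cam',c['pose'][:3,3].round(3))
for dv in (4,12,20,28,36):
    v=v0+dv; a,b=row(v); 
    d0,d1=ray(c,a,v)[1],ray(c,b,v)[1]; s=.038/np.linalg.norm(d1-d0)
    P=c['pose'][:3,3]+s*(d0+d1)/2; print(v,a,b,P.round(4))
n=np.array([.173,.985,0]); d=ray(c,320,v0)[1]; o0=c['pose'][:3,3]; g=T[:3,3]
s=((g-o0)@n+.033)/(d@n); print('front via plane',(o0+s*d).round(4))
cv2.imwrite(f'pics/{sys.argv[1]}.png',im[:,:,::-1])
E
python3 fr.py w3
```

```text
eef [ 0.5703 -0.1335  0.1664] F [ 0.3 -0.1  0. ] cam [ 0.584 -0.053  0.308]
206 271 359 [ 0.5763 -0.0994  0.1762]
214 271 359 [ 0.5758 -0.1027  0.1773]
222 272 358 [ 0.575  -0.1071  0.1754]
230 272 358 [ 0.5744 -0.1104  0.1765]
238 272 358 [ 0.5738 -0.1137  0.1776]
front via plane [ 0.5783 -0.1014  0.1662]
```

View pics/w3.png

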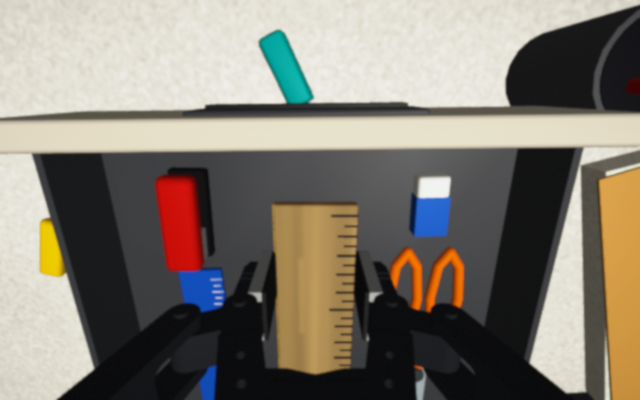

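The front end at (315,203) is still level (width constant along its length), so the pads hold it. The mouth's edge can now tip it gently: small rises, watching the force.

{"name": "carry_out", "arguments": {
  "targets": [255,0,0,2,0,255,0,0,1,0,255,0,0,1,0,255,0,0,1,0,255,0,0,1,0,255,0,0,0,0]
}}

```text
t: 7.0
eef_pos: [0.5698, -0.1334, 0.1714]
tool_rot: [0.0, 0.766, 0.643, 0.0]
contact_force: [-0.2, -0.6, -0.6]
gripper_width: 0.44
grasp_force: 20.3
```

{"name": "carry_out", "arguments": {
  "targets": [255,0,0,1,0,255,0,0,1,0,255,0,0,1,0,255,0,0,0,0]
}}

```text
t: 7.4
eef_pos: [0.5698, -0.1334, 0.1745]
tool_rot: [0.0, 0.766, 0.643, 0.0]
contact_force: [1.0, -0.2, -0.6]
gripper_width: 0.441
grasp_force: 20.3
```

{"name": "carry_out", "arguments": {
  "targets": [255,0,0,1,0,255,0,0,1,0,255,0,0,1,0]
}}

```text
t: 7.7
eef_pos: [0.5696, -0.1333, 0.1773]
tool_rot: [-0.0, 0.766, 0.643, -0.0]
contact_force: [0.9, -0.1, -2.1]
gripper_width: 0.432
grasp_force: 20.2
```

{"name": "carry_out", "arguments": {
  "targets": [255,0,0,1,0,255,0,0,1,0]
}}

```text
t: 7.9
eef_pos: [0.5694, -0.1333, 0.1792]
tool_rot: [-0.0, 0.766, 0.643, -0.0]
contact_force: [-0.5, -1.1, -1.6]
gripper_width: 0.438
grasp_force: 20.3
```

{"name": "carry_out", "arguments": {
  "targets": [255,0,0,1,0,255,0,0,1,0]
}}

```text
t: 8.1
eef_pos: [0.5695, -0.1335, 0.1813]
tool_rot: [-0.0, 0.766, 0.643, -0.0]
contact_force: [-0.9, -0.9, -1.8]
gripper_width: 0.438
grasp_force: 20.3
```

{"name": "carry_out", "arguments": {
  "targets": [255,0,0,1,0,255,0,0,1,0]
}}

```text
t: 8.3
eef_pos: [0.5696, -0.1335, 0.1834]
tool_rot: [0.0, 0.766, 0.643, -0.0]
contact_force: [-0.2, -1.1, -3.1]
gripper_width: 0.438
grasp_force: 20.3
```

Steady 2–3 N: the ruler is slipping in the pads and tilting about the mouth edge, well under 15 N.

{"name": "carry_out", "arguments": {
  "targets": [255,0,0,1,0,255,0,0,1,0,255,0,0,1,0,255,0,0,1,0,255,0,0,0,0]
}}

```text
t: 8.8
eef_pos: [0.5698, -0.1333, 0.1875]
tool_rot: [0.0, 0.766, 0.643, 0.0]
contact_force: [-0.2, -0.3, -1.5]
gripper_width: 0.437
grasp_force: 20.3
```

{"name": "carry_out", "arguments": {
  "targets": [255,0,0,1,0,255,0,0,1,0,255,0,0,1,0,255,0,0,1,0,255,0,0,0,0]
}}

```text
t: 9.3
eef_pos: [0.5698, -0.1333, 0.1915]
tool_rot: [0.0, 0.766, 0.643, 0.0]
contact_force: [-0.1, 0.2, -1.8]
gripper_width: 0.437
grasp_force: 20.3
```

```bash
python3 fr.py w4
```

```text
eef [ 0.5698 -0.1333  0.1915] F [-0.1  0.2 -1.8] cam [ 0.584 -0.053  0.333]
207 270 360 [ 0.5759 -0.0986  0.2044]
215 270 360 [ 0.5754 -0.1018  0.2054]
223 270 359 [ 0.5745 -0.1055  0.2051]
231 271 359 [ 0.574  -0.1094  0.2047]
239 271 358 [ 0.5731 -0.1132  0.2044]
front via plane [ 0.5778 -0.1012  0.1927]
```

The tilt is about 8° (15 mm of rise over 100 mm to the mouth). Next: tighten, drop 8 mm to clear the edge, and draw out along the ruler's own slope.

{"name": "carry_out", "arguments": {
  "targets": [255,0,0,0,0,255,0,0,0,0,255,0,0,-4,0,255,0,0,-4,0,255,0,0,0,0],
  "newtons": 60
}}

```text
t: 9.85
eef_pos: [0.5694, -0.1331, 0.1826]
tool_rot: [-0.0, 0.766, 0.643, -0.0]
contact_force: [0.1, -0.4, -1.5]
gripper_width: 0.418
grasp_force: 61.2
```

{"name": "carry_out", "arguments": {
  "targets": [255,1.3,7.3,1.1,0,255,2.6,14.6,2.2,0,255,2.6,14.6,2.2,0]
}}

```text
t: 10.15
eef_pos: [0.5766, -0.0952, 0.1891]
tool_rot: [-0.0, 0.766, 0.643, 0.0]
contact_force: [0.8, -0.1, 0.6]
gripper_width: 0.415
grasp_force: 61.2
```

{"name": "carry_out", "arguments": {
  "targets": [255,2.6,14.6,2.2,0,255,2.6,14.6,2.2,0,255,2.6,14.6,2.2,0,255,2.6,14.6,2.2,0]
}}

```text
t: 10.55
eef_pos: [0.5869, -0.0368, 0.1979]
tool_rot: [0.0, 0.766, 0.643, 0.0]
contact_force: [-0.0, -0.1, -0.5]
gripper_width: 0.422
grasp_force: 61.2
```

{"name": "carry_out", "arguments": {
  "targets": [255,2.6,14.6,2.2,0,255,2.6,14.6,2.2,0,255,2.6,14.6,2.2,0,255,2.6,14.6,2.2,0,255,2.6,14.6,2.2,0,255,2.6,14.6,2.2,0,255,2.6,14.6,2.2,0,255,2.6,14.6,2.2,0,255,0,0,0,0,255,0,0,0,0]
}}

```text
t: 11.55
eef_pos: [0.6074, 0.0784, 0.2151]
tool_rot: [0.0, 0.766, 0.643, -0.0]
contact_force: [0.7, 0.9, 0.1]
gripper_width: 0.416
grasp_force: 61.2
```

Run:
```python
from h import *
T,o=tool(); print(o['eef_pos'],o['contact_force'],o['gripper_width'])
s=snap('side','s3'); t=snap('top','t3')
a=s['frame'][100:400,150:550]; b=t['frame'][90:390,90:490]
cv2.imwrite('pics/v3.png',np.hstack([a,b])[:,:,::-1])
```

```text
[0.60736798 0.07839864 0.21514032] [0.74440071 0.8839761  0.05406882] 0.41628776016937524
```

View pics/v3.png

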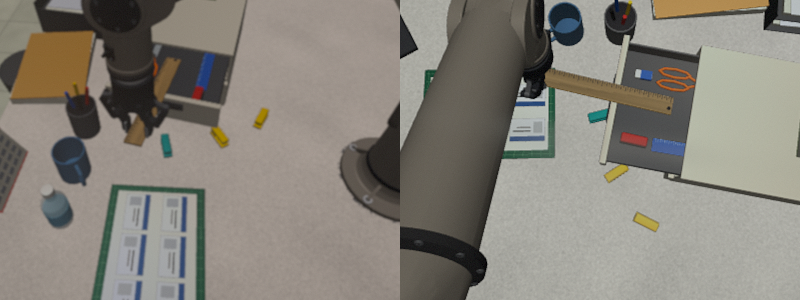

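The ruler is out: tail at full-image pixel (363,193), left of the mouth edge at x≈383. The other things are still in the drawer. I'll work out the tilt from the tail, and raise it before carrying it clear of the drawer front.

Run:
```python
from h import *
from scipy.optimize import brentq
c=load('t3'); T,o=tool(); g=T[:3,3]+[0,0,.004]
hsv=cv2.cvtColor(c['frame'],cv2.COLOR_RGB2HSV); m=cv2.inRange(hsv,(8,70,40),(25,255,255)); m[:165]=0;m[205:]=0;m[:,:300]=0;m[:,370:]=0
m[165:178,305:]=0
n,l,st,ce=cv2.connectedComponentsWithStats(m); i=1+np.argmax(st[1:,4]); ys,xs=np.where(l==i); print(st[i])
u=xs.max(); v=ys[xs>=u-1].mean(); print(u,v)
for L in (.272,.277,.282):
    f=lambda z:np.linalg.norm(onz(c,u,v,z)-g)-L
    zs=np.linspace(.05,.25,41); print(L,[ (round(z,3),onz(c,u,v,z).round(3), round(np.degrees(np.arcsin((g[2]-z)/L)),1)) for z in (brentq(f,a,b) for a,b in zip(zs,zs[1:]) if f(a)*f(b)<0)])
```

```text
[ 300  173   64   32 1098]
363 190.44444444444446
0.272 [(0.188, array([ 0.568, -0.19 ,  0.188]), np.float64(6.6))]
0.277 [(0.168, array([ 0.572, -0.193,  0.168]), np.float64(10.5))]
0.282 [(0.153, array([ 0.576, -0.195,  0.153]), np.float64(13.6))]
```

{"name": "carry_out", "arguments": {
  "targets": [255,0,0,10,0,255,0,0,10,0,255,-6.2,36.5,0,1.55,255,-6.2,36.5,0,1.55,255,-6.2,36.5,0,1.55,255,-6.2,36.5,0,1.55,255,-6.2,36.5,0,1.55,255,-6.2,36.5,0,1.55,255,-6.2,36.5,0,1.55,255,-6.2,36.5,0,1.55,255,0,0,0,0,255,0,0,0,0]
}}

```text
t: 12.85
eef_pos: [0.5577, 0.3712, 0.2359]
tool_rot: [0.0, 0.691, 0.723, 0.0]
contact_force: [1.0, 0.0, 0.2]
gripper_width: 0.418
grasp_force: 61.2
```

Tilt is between 7° and 10°, too close to the limit. I'll level it by lowering it so the tail rests on the mat with a light grip, then tighten and raise it.

{"name": "carry_out", "arguments": {
  "targets": [255,0,0,-22,0,255,0,0,-22,0,255,0,0,-22,0,255,0,0,-22,0,255,0,0,-22,0,255,0,0,-22,0,255,0,0,-22,0,255,0,0,-22,0,255,0,0,0,0]
}}

```text
t: 13.75
eef_pos: [0.557, 0.3673, 0.057]
tool_rot: [0.0, 0.693, 0.721, -0.003]
contact_force: [-0.3, -0.8, -1.1]
gripper_width: 0.42
grasp_force: 61.2
```

{"name": "carry_out", "arguments": {
  "targets": [255,0,0,-3,0,255,0,0,-3,0,255,0,0,-3,0,255,0,0,-3,0,255,0,0,-3,0,255,0,0,-3,0,255,0,0,-3,0],
  "newtons": 20
}}

```text
t: 14.45
eef_pos: [0.5578, 0.3705, 0.0381]
tool_rot: [0.0, 0.692, 0.722, 0.0]
contact_force: [0.6, 0.9, -0.1]
gripper_width: 0.419
grasp_force: 61.3
```

{"name": "carry_out", "arguments": {
  "targets": [255,0,0,-3,0,255,0,0,-3,0,255,0,0,-3,0,255,0,0,-3,0,255,0,0,-3,0,255,0,0,-3,0]
}}

```text
t: 15.05
eef_pos: [0.5579, 0.3706, 0.0201]
tool_rot: [-0.0, 0.692, 0.722, 0.0]
contact_force: [0.6, 2.3, 2.4]
gripper_width: 0.416
grasp_force: 61.8
```

{"name": "carry_out", "arguments": {
  "targets": [255,0,0,-3,0,255,0,0,-3,0,255,0,0,0,0]
}}

```text
t: 15.35
eef_pos: [0.5578, 0.3702, 0.0138]
tool_rot: [0.0, 0.692, 0.722, -0.0]
contact_force: [1.4, 0.5, 1.9]
gripper_width: 0.42
grasp_force: 61.8
```

{"name": "carry_out", "arguments": {
  "targets": [255,0,0,-2,0,255,0,0,-2,0,255,0,0,-2,0,255,0,0,0,0]
}}

```text
t: 15.75
eef_pos: [0.5577, 0.3702, 0.0078]
tool_rot: [0.0, 0.692, 0.722, -0.0]
contact_force: [0.1, 0.1, 1.1]
gripper_width: 0.417
grasp_force: 61.8
```

{"name": "carry_out", "arguments": {
  "targets": [255,0,0,-2,0,255,0,0,-2,0,255,0,0,0,0]
}}

```text
t: 16.05
eef_pos: [0.5577, 0.3702, 0.0039]
tool_rot: [0.0, 0.692, 0.722, -0.0]
contact_force: [1.0, 0.5, 1.6]
gripper_width: 0.422
grasp_force: 61.9
```

Now flat on the mat. Tighten and raise by 95 mm.

{"name": "carry_out", "arguments": {
  "targets": [255,0,0,0,0,255,0,0,0,0,255,0,0,0,0,255,0,0,5,0,255,0,0,10,0,255,0,0,10,0,255,0,0,10,0,255,0,0,10,0,255,0,0,10,0,255,0,0,10,0,255,0,0,10,0,255,0,0,10,0,255,0,0,10,0,255,0,0,0,0,255,0,0,0,0,255,0,0,0,0],
  "newtons": 90
}}

```text
t: 17.65
eef_pos: [0.5574, 0.3702, 0.0986]
tool_rot: [-0.0, 0.692, 0.722, -0.0]
contact_force: [0.7, 0.2, -1.5]
gripper_width: 0.407
grasp_force: 89.8
```

Run:
```python
from h import *
T,o=tool(); print(o['eef_pos'],o['contact_force'],o['gripper_width'],o['grasp_force'])
s=snap('side','s4'); t=snap('top','t4')
g=T[:3,3]+[0,0,.003]; u=np.array([-.043,.999,0])
for nm,p in (('tail',g-.277*u),('front',g+.033*u)): print(nm,p.round(3),'side',np.round(proj(s,p)),'top',np.round(proj(t,p)))
cv2.imwrite('pics/v4.png',np.hstack([s['frame'][100:400,150:550],t['frame'][90:390,90:490]])[:,:,::-1])
```

```text
[0.55740702 0.37017068 0.09864468] [ 0.68576976  0.17733101 -1.51118577] 0.4073663246426854 89.80592608451843
tail [0.569 0.093 0.102] side [307. 269.] top [234. 194.]
front [0.556 0.403 0.102] side [292. 429.] top [ 97. 197.]
```

View pics/v4.png

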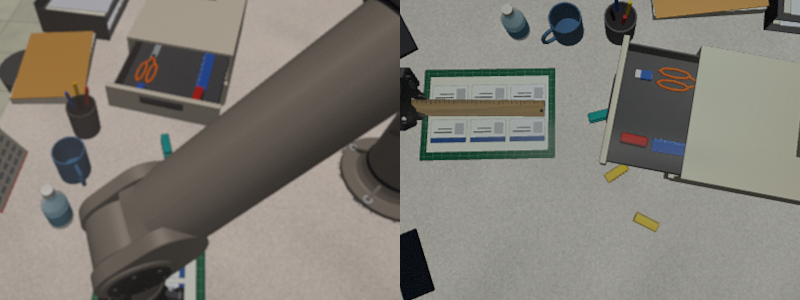

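The ruler lies along the sheet in the picture. Its tail is at (236,197), against (234,194) predicted for a level, centred hold. The drawer is open with its contents inside, and the mug, cup and bottle are where they were. Handing in.

```bash
python3 -c "
from station import bot; print(bot.hand_in())"
```

```text
the job is handed in; nothing more can be done
None
```

I drew the ruler out at a slant and handed in the job with it held above the sheet, about level and about 10 cm up. It is along the long side and within about 1 cm of centre, and the drawer is still open with its contents inside; the hand-in returned no verdict.

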